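# Quarantine the failed battery cell

### The arm

A 6-joint arm with a two-finger parallel gripper is mounted at the origin on the work surface. World frame = base frame: x ahead of the robot, y to its left, z up, the work surface at z = 0. Lengths are in mm, angles in rad, forces in N, time in s.
With the tool pointing down it reaches from about 325 to 775 mm from the base axis. Payload 9.3 kg.
Tool frame: the origin (TCP) lies on the centre line of the jaws, within the pads' length; the fingertips stand 22 mm ahead of it and the grasp point (between the pads) lies 3 mm ahead of it; z points along the fingers, y is the direction in which the jaws open and shut (so a half turn about z gives the same grasp; the last joint's range is limited). The gripper opens to 85 mm and grips with 20 to 120 N. Pads are 22 mm wide; open, the fingers measure 114 mm over their backs; the gripper's body (76 mm by 85 mm) begins 54 mm behind the grasp point. The pads swing forward as they close: fully open they stand 13 mm farther back than shut.
Start: joints at [1.098, 0.259, 0.021, 1.334, 0, 1.418], TCP at [172.908, 522.111, 253.279] pointing down, gripper open.
Joint ranges: [-3.04, 3.04], [-0.91, 1.82], [-1.04, 1.36], [-1.92, 1.95], [-1.52, 1.45], [-3.14, 3.14]. Speed limits (rad/s): [2.22, 2.22, 2.79, 3.14, 3.14, 3.14].

### API

Orientations are given as a unit quaternion [x, y, z, w].
In Python, from station import * gives the robot as it stands.
- The arm moves only by the tool arm_command, never from a script. Its argument "moves" is one flat list of numbers, 6 for each row, row after row: the shift along the tool's x, y, z in mm, then the turn, a rotation vector about the tool's x, y, z in rad. A call has 1 to 8 rows; each row shifts and turns the commanded pose from where the row before left it, along the tool's axes as they then stand; what a row does not reach is not made up. A row lasts 1/12 s, in which the tool goes at most 41.7 mm and 7.16 degrees, less where a joint would pass 70% of its speed; a pose out of reach is approached as far as the arm can. A call with a gripper value outside its range is refused whole. "claw" is the gripper command: -1 is fully open, 1 is shut, values between are in proportion, set as the call begins (left out, the last holds). The fingers move at their own pace and stop on an object; "force" is the grip in N (left out, the last holds). Time passes only in rows, so rows that do not move let the fingers close. It gives the time, the measured TCP pose, the force and the opening at its end, in the units of the state.
- state(): the state, without advancing time (a new reading comes with each control period).
- get_image(name): name is "side" or "top"; returns (picture, depth): 420x560x3 uint8, blue, green, red; 420x560 float32, mm along the optical axis (not along the pixel's ray), 0 where there is no reading.
- calibration(name): a dict with "fx", "fy", "cx", "cy" (pixels), "world_from_camera" (4x4, takes a point from camera to world coordinates). Camera axes: x right, y down, z forward; pixel columns grow to the right and rows downward; lengths in mm; the calibration is good to about 2 mm. A picture is of the moment at which its call begins. calibration takes no time and is no camera call.
- close_job(): hands the job in, once; it reports no verdict.
Trained networks look in the newest picture that a camera, given by its name, has taken for a name from the list of things; names that differ only in an ending like _2 or _b are one class to them, and where a whole thing is asked for, a point or a joint stands for the part that bears it (a point fixed in the world has none). Each returns a list of dicts, best first, with "p" (0 to 1); they miss things now and then, are a little off and sometimes report something else, mostly with a low value. They report only what shows in the picture. A call takes as long as a camera call.
- silhouettes(camera, query): "pixels" (420x560 bool, what is visible of it) and "xy" ([column, row] in pixels, amid what is visible of it).
- landmark_of(camera, query): "xy" ([column, row] in pixels: a listed point, or the origin of a listed thing).
The state is a dict: "clock": time; "joint_positions": joint angles; "dq": joint speeds; "tau": joint torques, N m; "ee_pos": TCP position; "orientation": TCP orientation; "ft_force": force on the tool from outside, world axes, zero at the start; "moment": the same for the moment, N m; "opening": finger opening in mm.
Only numpy, scipy, OpenCV 4.12 (cv2) and the standard library are available. Lean on these libraries where they do the work, as an engineer would, in place of code of your own. Each camera call takes 0.05 s, during which the arm holds its last target. There are 200 camera calls.

### The job

Take the failed cell (red sleeve) out of the sloped green rack and lower it gently into the deep yellow quarantine bin, so that it stands upright on the bin's floor; do not drop it or bang it against the bin. Once you have let go of it, swing the bin's orange retaining arm by its black knob in over the mouth as far as it goes. Leave the blue cells, the tape roll, the driver and the busbar cover where they are.

Things in the scene. Friction and masses are not known exactly. Their poses are not given: they have to be found in the camera images.
- cell_red: Failed cylindrical battery cell, 52 mm diameter, 116 mm tall: plain red sleeve up to 98 mm, bare aluminium dome above; 0.25 to 0.5 kg. Origin: centre of its flat underside (44 mm across), z along its axis to the dome; turn about z is meaningless. Starts in any one of the rack's three pockets, leaning 25 degrees from vertical towards the rack's -x.
- cell_blue1: A good cell, the same shape with a blue sleeve, in another pocket. Leave alone.
- cell_blue2: A good cell, the same shape with a blue sleeve, in another pocket. Leave alone.
- rack: Green rack, 346 mm wide (y), 120 mm deep (x), fixed. Three square pockets 58 mm wide, 45 mm deep at y = -110, 0, 110 mm, their floor centres 76 mm above the bench; their axis leans 25 degrees from vertical towards -x. 70 mm of each cell stands out; 58 mm is free between cells. Origin on the bench, centre of the underside; z up, -x side towards the robot.
- bin: Deep yellow square bin with black rim band, fixed upright: outside 150 x 150 mm, 135 mm high, walls and floor 5 mm thick (inside 140 x 140, 130 deep). Origin on the bench, centre of the underside; z up. A steel post 34 mm wide, 141 mm high at the middle of its -y side (y = -88 mm) carries the retaining arm.
- bin_floor (a point): Centre of the bin's inner floor, 5 mm above the bench.
- latch_knob (a point): Grip point of the upright round black knob on the retaining arm: on the knob's axis, 12 mm below the knob's top. The knob is 22 mm in diameter and 42 mm tall; its foot stands on the arm's top face, 22 mm below this point. It lies 95 mm from the arm's pivot.
- latch_hinge (a point): Pivot of the retaining arm, on the vertical turning axis, 142 mm above the bench (underside of the arm). The orange arm is 125 mm long, 24 mm wide and 8 mm thick and turns level, 7 mm above the rim.
- latch (a joint): Angle of the retaining arm about its vertical axis, rad. 0: stop, arm over the middle of the mouth, pointing along the bin's +y. It grows anticlockwise seen from above, the arm swinging out to the bin's -x side; 2.2 is the other stop. Starts at 1.3 to 1.8, clear of the mouth; stays where it is left.
- tape_roll: Black roll of tape lying flat, 96 mm across, 25 mm high. Leave alone.
- driver: Blue and black cordless impact driver lying on its side, about 240 x 175 mm, 66 mm high. Leave alone.
- busbar_cover: Orange busbar cover, an open channel 180 x 55 mm, 28 mm high, with copper discs. Leave alone.

How it is judged (in metres and radians):
On the way, in this order (a step that is already met when the one before it is completed fails the run):
1. the red cell stands upright on the bin's floor, let go, with the retaining arm still clear (x of cell_red in the frame of bin between -0.055 and 0.055 m and y of cell_red in the frame of bin between -0.055 and 0.055 m and z of cell_red in the frame of bin between -0.005 and 0.015 m and angle between cell_red's own z axis and vertical below 0.2 rad and linear speed of cell_red below 0.03 m/s and contact force between cell_red and the fingers below 0.1 N), for 0.2 s.
2. the retaining arm is swung in over the mouth, to within 0.15 rad of its stop (value of joint latch below 0.15 rad), for 0.2 s.
At the end, for the whole second after the job is handed in: The red cell stands within 0.2 rad of upright on the floor of the bin (its underside less than 10 mm above the floor), released and at rest, and the retaining arm lies over the mouth within 0.15 rad of its stop (x of cell_red in the frame of bin between -0.055 and 0.055 m and y of cell_red in the frame of bin between -0.055 and 0.055 m and z of cell_red in the frame of bin between -0.005 and 0.015 m and angle between cell_red's own z axis and vertical below 0.2 rad and linear speed of cell_red below 0.03 m/s and value of joint latch below 0.15 rad and velocity of joint latch between -0.05 and 0.05 rad/s); the robot touches nothing.
It fails at once if the red cell is dropped into the bin (faster than 0.45 m/s inside it; a fall of 10 mm) (x of cell_red in the frame of bin between -0.055 and 0.055 m and y of cell_red in the frame of bin between -0.055 and 0.055 m and z of cell_red in the frame of bin below 0.1 m and linear speed of cell_red above 0.45 m/s).
It fails at once if the red cell is banged or pressed against the bin with more than 50 N (contact force between cell_red and bin above 50 N).
It fails at once if a blue cell is moved more than 30 mm (distance of any of cell_blue1, cell_blue2 from where it was at the start of the episode above 0.03 m).
It fails at once if the tape roll, the driver or the busbar cover is moved more than 30 mm (distance of any of tape_roll, driver, busbar_cover from where it was at the start of the episode above 0.03 m).
It also fails if it takes over 56 s, if anything falls off the work surface, if the arm or the gripper's body presses on something with over 40 N, if the wrist force passes 120 N, or if a joint passes its speed limit or range.

## Working session

There is one attempt and no reset: what is moved stays moved. The work goes in short steps, Python scripts to look and compute and a tool call to move; the robot and the scene stay as the last step left them, time stands still between calls to the robot, and variables do not carry over. Pictures are saved under pics/ and viewed, about 8 in all and at most 12, crops included, and the job is handed in when it is done.

Besides the shell and the picture viewer there is one more tool, called after ">>>" as a command line: name --argument value ..., lists and objects as JSON in quotes. arm_command: Moves the arm, as the interface text tells. Its arguments: {"type":"object","properties":{"moves":{"type":"array","items":{"type":"number"}},"claw":{"type":"number"},"force":{"type":"number"}},"required":["moves"]}

```bash
ls; mkdir -p pics; cat > h.py <<'E'
from station import *
import numpy as np, cv2
from scipy.spatial.transform import Rotation as R
def world(cam,depth,uv):
    c=calibration(cam); uv=np.atleast_2d(uv).astype(int); d=depth[uv[:,1],uv[:,0]]
    p=np.c_[(uv[:,0]-c['cx'])/c['fx']*d,(uv[:,1]-c['cy'])/c['fy']*d,d]
    T=np.array(c['world_from_camera']); return p@T[:3,:3].T+T[:3,3]
def cloud(cam,depth,mask):
    v,u=np.nonzero(mask&(depth>0)); return world(cam,depth,np.c_[u,v])
E
python3 - <<'E'
from h import *
np.set_printoptions(precision=1,suppress=True)
print(state())
for c in ['side','top']:
    im,d=get_image(c); cv2.imwrite(f'pics/{c}0.png',im); np.save(f'{c}0.npy',d)
    print(c,np.array(calibration(c)['world_from_camera']))
    for q in ['cell_red','cell_blue1','rack','bin','bin_floor','latch_knob','latch_hinge']:
        for r in landmark_of(c,q)[:2]:
            print(c,q,round(r['p'],2),np.array(r['xy']),world(c,d,r['xy']))
E
```

```text
pics
{'clock': 0.0, 'joint_positions': array([1.1, 0.3, 0. , 1.3, 0. , 1.4]), 'dq': array([ 0., -0., -0., -0., -0., -0.]), 'tau': array([  0. , -55.6,  34.5,   0. ,  -0. ,  -0. ]), 'ee_pos': array([172.8, 521.9, 252.6]), 'orientation': array([ 0.2,  1. , -0. , -0. ]), 'ft_force': array([-0.5,  0.3,  0.2]), 'moment': array([-0.,  0.,  0.]), 'opening': 85.57241762638476}
side [[ -0.9  -0.3   0.3 311.7]
 [ -0.4   0.6  -0.7 563.5]
 [  0.   -0.7  -0.7 708.1]
 [  0.    0.    0.    1. ]]
side cell_red 0.81 [238.4 232.4] [[621.9  68.1 119.5]]
side cell_blue1 0.74 [226.5 270.1] [[592.3 171.1 121.4]]
side cell_blue1 0.69 [219.7 322.2] [[546.7 274.9 119.7]]
side rack 0.7 [230.5 292.4] [[535.3 247.5 178.8]]
side bin 0.81 [308.3 192.5] [[ 554.4 -193.    60.1]]
side latch_knob 0.72 [347.7 135.7] [[ 502.7 -335.8  171.5]]
side latch_hinge 0.95 [316.6 133.6] [[ 591.8 -339.3  153.3]]
top [[  -0.    -1.     0.2  357. ]
 [  -1.     0.     0.   -49.4]
 [  -0.    -0.2   -1.  1089.6]
 [   0.     0.     0.     1. ]]
top cell_red 0.87 [242.6 186.5] [[609.2  28.4 185.2]]
top cell_blue1 0.86 [195.  203.5] [[575.5 122.2 181.1]]
top cell_blue1 0.66 [146.5 215.5] [[552.3 219.9 176.8]]
top rack 0.89 [198.9 207.8] [[567.4 115.9 180.9]]
top bin 0.6 [365.7 216.1] [[ 583.7 -247.6    9.8]]
top bin 0.38 [355.4 307.9] [[ 374.  -215.2   13.7]]
top bin_floor 0.73 [369.  214.6] [[ 587.9 -256.7   12.7]]
top bin_floor 0.24 [241.5 184.4] [[613.6  30.6 184.4]]
top latch_knob 0.65 [430.4 239.6] [[ 499.3 -337.6  193.3]]
top latch_hinge 0.66 [425.4 194. ] [[ 599.4 -347.   153.9]]
```

```bash
python3 - <<'E'
import cv2,numpy as np
a=cv2.imread('pics/side0.png');b=cv2.imread('pics/top0.png')
cv2.imwrite('pics/top_z.png',cv2.resize(b[90:360,100:500],None,fx=2,fy=2))
E
```

```text
(no output)
```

View pics/side0.png

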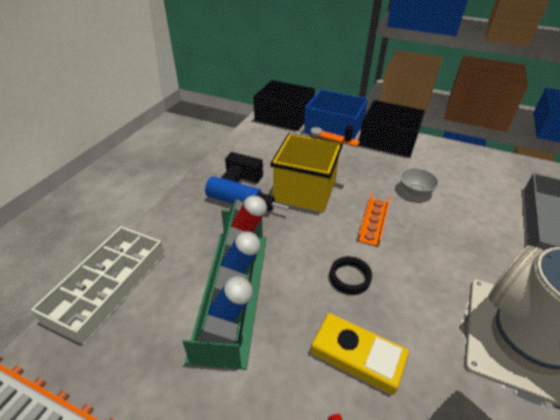

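View pics/top_z.png

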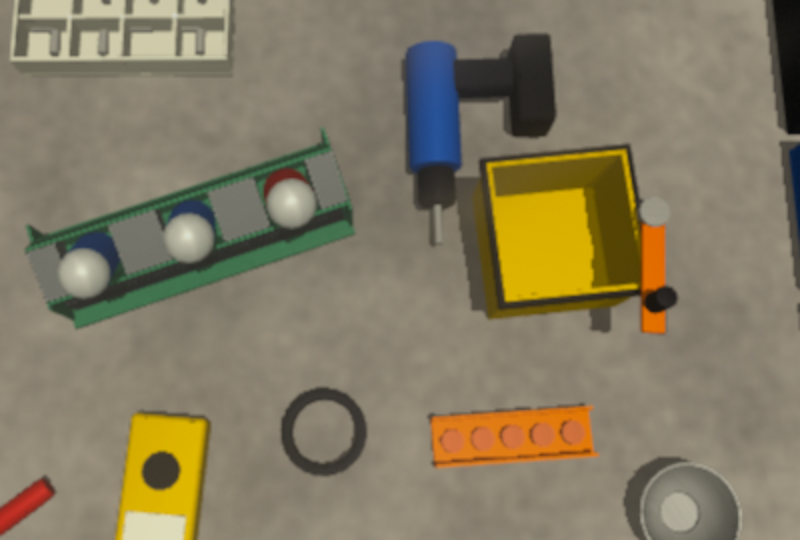

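Side view: the red cell is in the pocket nearest the bin, with its dome at (255,205). The retaining arm is clear, with its knob at (349,133). The top crop shows the red dome at full-image (245,191), the bin mouth around (380,203) and the knob near (430,239). Next I'll fit the geometry.

```bash
python3 - <<'E'
from h import *
from scipy.optimize import least_squares
np.set_printoptions(precision=1,suppress=True)
D={c:np.load(f'{c}0.npy') for c in('side','top')}; I={c:cv2.imread(f'pics/{c}0.png') for c in D}
# rack yaw via dome highest regions
pts={}
for c in D:
    P=cloud(c,D[c],np.ones(D[c].shape,bool)); pts[c]=P
    W=P.reshape(-1,3); 
    b=W[(abs(W[:,0]-580)<130)&(W[:,1]<-140)&(W[:,1]>-420)&(abs(W[:,2]-134)<4)]
    r=cv2.minAreaRect(b[:,:2].astype(np.float32)); print(c,'rim',len(b),r)
    # rack top surface
from itertools import chain
def domefit(c,q):
    out=[]
    for s in silhouettes(c,q)[:3]:
        m=cv2.erode(s['pixels'].astype(np.uint8),np.ones((3,3)))>0
        hsv=cv2.cvtColor(I[c],cv2.COLOR_BGR2HSV)
        white=m&(hsv[...,1]<60); col=m&(hsv[...,1]>120)
        out.append((s['p'],s['xy'],cloud(c,D[c],white),cloud(c,D[c],col)))
    return out
cells={}
for c in D:
    for q in('cell_red','cell_blue1'):
        for p,xy,w,k in domefit(c,q):
            if p<.4: continue
            print(c,q,round(p,2),np.array(xy),len(w),len(k),'dome mean',w.mean(0),'zmax',np.sort(w[:,2])[-5:].mean() if len(w)>5 else 0)
            cells.setdefault(q+str(int(w.mean(0)[1]//80)),[]).append((c,w,k))
            np.savez(f'{c}_{q}_{int(w.mean(0)[1])}.npz',w=w,k=k)
E
ls *.npz
```

```text
side rim 722 ((587.9052734375, -265.4265441894531), (162.17262268066406, 167.49447631835938), 5.671542644500732)
top rim 1330 ((588.9984130859375, -264.08050537109375), (163.12017822265625, 162.84532165527344), 5.7490234375)
side cell_red 0.76 [250.  212.3] 276 355 dome mean [596.8  32.3 176.1] zmax 185.64612022013654
side cell_blue1 0.63 [232.4 300.3] 571 540 dome mean [526.3 237.2 176.3] zmax 185.7066464973508
top cell_red 0.89 [243.1 187.1] 411 76 dome mean [602.2  21.9 178.4] zmax 187.35440659729372
top cell_blue1 0.76 [195.  208.2] 458 82 dome mean [566.1 123.8 177.6] zmax 187.1128565741371
top cell_blue1 0.62 [148.2 220.4] 456 110 dome mean [531.6 225.6 177.1] zmax 186.7972927263028
side_cell_blue1_237.npz
side_cell_red_32.npz
top_cell_blue1_123.npz
top_cell_blue1_225.npz
top_cell_red_21.npz
```

```bash
cat > fit.py <<'E'
from h import *
from scipy.optimize import least_squares
np.set_printoptions(precision=2,suppress=True)
yaw=np.arctan2(70.6,203.7)
def axis(t,y): return np.array([-np.sin(t)*np.cos(y),-np.sin(t)*np.sin(y),np.cos(t)])
L={k:[np.load(f) for f in v] for k,v in dict(red=['side_cell_red_32.npz','top_cell_red_21.npz'],b2=['side_cell_blue1_237.npz','top_cell_blue1_225.npz']).items()}
for n,fs in L.items():
  for sel in ([0],[1],[0,1]):
    k=np.vstack([fs[i]['k'] for i in sel]); w=np.vstack([fs[i]['w'] for i in sel])
    def res(p,full=False):
        a=axis(np.radians(25),yaw+p[3]*0); o=p[:3]
        d=k-o; h=d@a; r=np.linalg.norm(d-np.outer(h,a),axis=1)-26
        dw=w-o; hw=dw@a; rw=np.linalg.norm(dw-np.outer(hw,a),axis=1)
        # dome: spherical-ish cap, ellipsoid 26 x 18 above 98
        e=np.sqrt((rw/26)**2+((hw-98)/18).clip(0)**2)-1
        return np.r_[r,e*18]
    a=axis(np.radians(25),yaw)
    s=least_squares(res,np.r_[w.mean(0)-a*105,0],loss='soft_l1',f_scale=2)
    o=s.x[:3]; print(n,sel,'base',o,'top',o+a*116,'med|r|',np.median(abs(res(s.x))))
D={c:np.load(f'{c}0.npy') for c in('side','top')}
for c in D:
    W=cloud(c,D[c],np.ones(D[c].shape,bool))
    b=W[(abs(W[:,0]-580)<130)&(W[:,1]<-140)&(W[:,1]>-420)&(abs(W[:,2]-134)<4)][:,:2]
    def res(p):
        q=(b-p[:2])@np.array([[np.cos(p[2]),-np.sin(p[2])],[np.sin(p[2]),np.cos(p[2])]])
        return abs(q).max(1)-72.5
    s=least_squares(res,[587,-262,.1],loss='soft_l1',f_scale=2); print(c,'bin',s.x,np.median(abs(res(s.x))))
    # knob & hinge
    I=cv2.imread(f'pics/{c}0.png'); hsv=cv2.cvtColor(I,cv2.COLOR_BGR2HSV)
    V=D[c]>0; wm=np.zeros(D[c].shape+(3,)); wm[V]=W
    kn=(wm[...,2]>158)&(wm[...,2]<205)&(wm[...,1]<-300)&(abs(wm[...,0]-520)<60)
    print('knob',kn.sum(),wm[kn].mean(0),wm[kn].min(0),wm[kn].max(0))
    ar=(hsv[...,1]>150)&(hsv[...,0]<15)&(wm[...,2]>140)&(wm[...,1]<-290)&(wm[...,2]<160)&(wm[...,0]>420)
    A=wm[ar]; m=A.mean(0); print('arm',len(A),m,cv2.minAreaRect(A[:,:2].astype(np.float32)))
E
python3 fit.py
```

```text
red [0] base [642.27  33.97  76.55] top [595.95  17.92 181.68] med|r| 0.5773045195993398
red [1] base [643.19  35.78  76.  ] top [596.87  19.73 181.13] med|r| 0.6369965406046183
red [0, 1] base [642.88  34.44  76.13] top [596.56  18.38 181.27] med|r| 0.7284717480400079
b2 [0] base [570.18 242.06  76.05] top [523.85 226.01 181.19] med|r| 0.3990445482377325
b2 [1] base [571.42 243.74  76.17] top [525.1  227.69 181.3 ] med|r| 0.6146260288143665
b2 [0, 1] base [570.57 242.24  75.96] top [524.24 226.18 181.09] med|r| 0.5320640802633463
side bin [ 586.73 -262.48    0.1 ] 3.340678410871952
knob 545 [  515.52 -1082.68   181.03] [  460.02 -1321.57   158.41] [ 579.9  -332.68  204.97]
arm 227 [ 528.7  -342.61  151.09] ((528.6328735351562, -346.6822814941406), (26.959552764892578, 114.2288818359375), 87.1968994140625)
top bin [ 588.07 -262.3     0.09] 2.9365484799612105
knob 158 [ 501.06 -341.54  185.55] [ 491.84 -353.75  158.08] [ 513.57 -333.3   197.52]
arm 410 [ 541.51 -346.5   150.75] ((527.7435913085938, -345.6940002441406), (23.930273056030273, 110.27489471435547), 85.50912475585938)
```

```bash
cat > plan.py <<'E'
from h import *
np.set_printoptions(precision=3,suppress=True)
yaw=np.radians(19.2); t=np.radians(25)
base=np.array([642.7,35,76.2]); a=np.array([-np.sin(t)*np.cos(yaw),-np.sin(t)*np.sin(yaw),np.cos(t)])
ry=np.array([-np.sin(yaw),np.cos(yaw),0])
def frame(z,y): return R.from_matrix(np.c_[np.cross(y,z),y,z])
RG=[frame(-a,s*ry) for s in(1,-1)]
bc=np.array([587.5,-262.4]); by=.095
RB=[frame(np.array([0,0,-1.]),s*np.array(v)) for s in(1,-1) for v in([-np.sin(by),np.cos(by),0],[np.cos(by),np.sin(by),0])]
def tcp(h): return base+a*(h+3)   # TCP with grasp point at height h on the cell (TCP 3 mm behind)
def go(p,Rt,nr):
    s=state(); q=R.from_quat(s['orientation']); w=(q.inv()*Rt).as_rotvec()
    d=p-s['ee_pos']
    print('t',s['clock'],'pos',s['ee_pos'],'->',p,'| turn',w,'deg',np.degrees(np.linalg.norm(w)),'| shift now-frame',q.inv().apply(d),'shift after-turn',Rt.inv().apply(d),'j',s['joint_positions'],'F',s['ft_force'],s['opening'])
E
python3 - <<'E'
from plan import *
for r in RG: go(tcp(78+90),r,0)
for r in RB: print((RG[0].inv()*r).as_rotvec(),(RG[1].inv()*r).as_rotvec())
E
```

```text
t 1.0 pos [172.921 522.127 253.298] -> [574.452  11.234 231.179] | turn [-0.143 -0.421 -0.644] deg 44.83761140349018 | shift now-frame [-541.787 -358.758   22.093] shift after-turn [-182.047 -614.526  109.296] j [1.098 0.259 0.022 1.334 0.    1.418] F [-0.607 -0.412  0.241] 85.63450959481409
t 1.0 pos [172.921 522.127 253.298] -> [574.452  11.234 231.179] | turn [-0.54   0.183  2.437] deg 143.39740195741308 | shift now-frame [-541.787 -358.758   22.093] shift after-turn [182.047 614.526 109.296] j [1.098 0.259 0.022 1.334 0.    1.418] F [-0.607 -0.412  0.241] 85.63450959481409
[0.052 0.434 0.236] [ 0.629 -0.076 -2.837]
[0.394 0.309 1.779] [ 0.29  -0.37  -1.308]
[-0.629  0.076 -2.837] [-0.052 -0.434  0.236]
[-0.29   0.37  -1.308] [-0.394 -0.309  1.779]
```

>>> arm_command --moves '[-34, -22, -4, 0, 0, 0, -34, -22, -4, 0, 0, 0, -34, -22, -4, 0, 0, 0, -34, -22, -4, 0, 0, 0, -34, -22, -4, 0, 0, 0, -34, -22, -4, 0, 0, 0, -34, -22, -4, 0, 0, 0, -34, -22, -4, 0, 0, 0]' --claw -1

```text
clock: 1.67
ee_pos: [376.5, 267.8, 285.7]
orientation: [0.159, 0.987, 0.0, 0.0]
ft_force: [1.5, 0.9, -0.2]
opening: 85.3
```

>>> arm_command --moves '[-34, -22, 0, 0, 0, 0, -34, -22, 0, 0, 0, 0, -34, -22, 0, 0, 0, 0, -34, -22, 0, 0, 0, 0, -34, -22, 0, 0, 0, 0, -34, -22, 0, 0, 0, 0, -34, -22, 0, 0, 0, 0, -34, -22, 0, 0, 0, 0]'

```text
clock: 2.33
ee_pos: [579.6, 15.0, 285.4]
orientation: [0.159, 0.987, 0.0, 0.0]
ft_force: [1.4, -0.1, -0.2]
opening: 85.6
```

>>> arm_command --moves '[0, 0, 0, -0.018, -0.053, -0.0805, 0, 0, 0, -0.018, -0.053, -0.0805, 0, 0, 0, -0.018, -0.053, -0.0805, 0, 0, 0, -0.018, -0.053, -0.0805, 0, 0, 0, -0.018, -0.053, -0.0805, 0, 0, 0, -0.018, -0.053, -0.0805, 0, 0, 0, -0.018, -0.053, -0.0805, 0, 0, 0, -0.018, -0.053, -0.0805]'

```text
clock: 3.0
ee_pos: [578.4, 17.2, 285.7]
orientation: [-0.165, 0.962, 0.036, 0.217]
ft_force: [0.4, 1.3, 0.0]
opening: 85.1
```

```bash
python3 - <<'E'
from plan import *
get_image('top')
go(tcp(78+75),RG[0],0)
E
```

```text
t 3.05 pos [577.609  17.128 285.132] -> [580.439  13.318 217.584] | turn [0.002 0.009 0.01 ] deg 0.759013705693052 | shift now-frame [27.859 -4.367 61.563] shift after-turn [27.261 -4.528 61.819] j [-0.227  0.054 -0.237  0.898  0.233 -0.526] F [-0.774 -0.1   -1.385] 85.33188770405354
```

>>> arm_command --moves '[14, -2, 10, 0.002, 0.009, 0.01, 14, -2, 10, 0, 0, 0, 0, 0, 20, 0, 0, 0, 0, 0, 20, 0, 0, 0, 0, 0, 0, 0, 0, 0, 0, 0, 0, 0, 0, 0]'

```text
clock: 3.55
ee_pos: [579.4, 13.3, 218.4]
orientation: [-0.157, 0.964, 0.036, 0.209]
ft_force: [-0.1, -0.2, 1.0]
opening: 85.6
```

```bash
python3 - <<'E'
from plan import *
im,d=get_image('side'); cv2.imwrite('pics/side1.png',cv2.resize(im[140:340,150:400],None,fx=3,fy=3))
go(tcp(78),RG[0],0)
E
```

```text
t 3.6 pos [579.774  13.155 219.417] -> [610.372  23.742 149.611] | turn [-0.002 -0.006 -0.011] deg 0.7272660752694131 | shift now-frame [-0.325  0.082 76.949] shift after-turn [ 0.157 -0.064 76.949] j [-0.228  0.097 -0.354  0.748  0.223 -0.51 ] F [0.19  0.14  0.798] 85.34868172717259
```

View pics/side1.png

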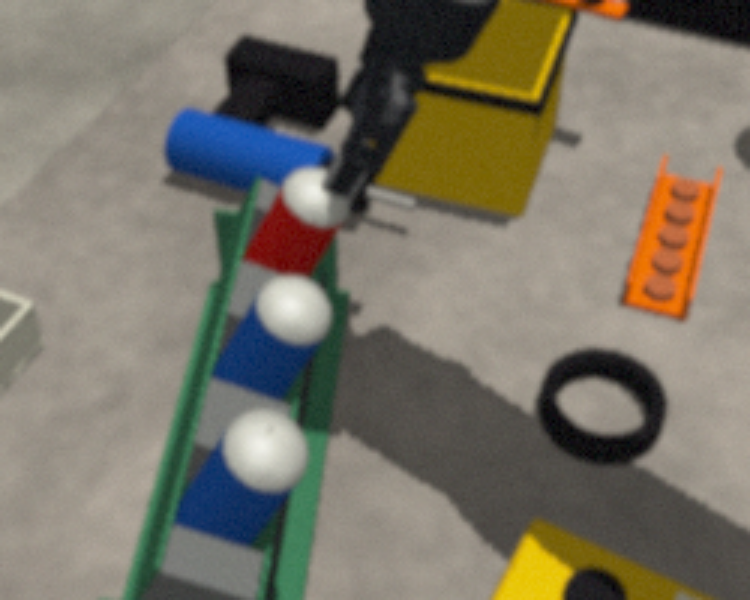

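The crop shows the jaws above the red dome at (315,195), lined up with the cell's axis. Next I descend, then close.

>>> arm_command --moves '[0, 0, 20, 0, 0, 0, 0, 0, 20, 0, 0, 0, 0, 0, 15, 0, 0, 0, 0, 0, 12, 0, 0, 0, 0, 0, 10, 0, 0, 0, 0, 0, 0, 0, 0, 0, 0, 0, 0, 0, 0, 0]'

```text
clock: 4.18
ee_pos: [610.3, 23.5, 149.6]
orientation: [-0.158, 0.964, 0.036, 0.211]
ft_force: [-0.7, 0.6, -0.6]
opening: 85.5
```

>>> arm_command --moves '[0, 0, 0, 0, 0, 0, 0, 0, 0, 0, 0, 0, 0, 0, 0, 0, 0, 0, 0, 0, 0, 0, 0, 0, 0, 0, 0, 0, 0, 0, 0, 0, 0, 0, 0, 0, 0, 0, 0, 0, 0, 0, 0, 0, 0, 0, 0, 0]' --claw 1 --force 45

```text
clock: 4.85
ee_pos: [610.3, 23.6, 150.3]
orientation: [-0.158, 0.964, 0.036, 0.212]
ft_force: [-4.4, 1.8, 6.1]
opening: 51.4
```

```bash
python3 - <<'E'
from plan import *
go(tcp(78),RG[0],0)
E
```

```text
t 4.85 pos [610.263  23.551 150.301] -> [610.372  23.742 149.611] | turn [-0.003 -0.004 -0.01 ] deg 0.6268729756151687 | shift now-frame [0.141 0.145 0.696] shift after-turn [0.142 0.145 0.696] j [-0.194  0.2   -0.422  0.568  0.211 -0.478] F [-4.39   1.798  6.062] 51.361341167274055
```

Gripped at 51.4 mm. Next I withdraw along the axis.

>>> arm_command --moves '[0, 0, -5, 0, 0, 0, 0, 0, -10, 0, 0, 0, 0, 0, -15, 0, 0, 0, 0, 0, -15, 0, 0, 0, 0, 0, -15, 0, 0, 0, 0, 0, -15, 0, 0, 0, 0, 0, -10, 0, 0, 0, 0, 0, -5, 0, 0, 0]' --force 60

```text
clock: 5.52
ee_pos: [574.2, 11.0, 232.4]
orientation: [-0.158, 0.964, 0.035, 0.211]
ft_force: [-0.1, 0.3, -2.5]
opening: 50.7
```

```bash
python3 - <<'E'
from plan import *
im,d=get_image('side'); cv2.imwrite('pics/side2.png',cv2.resize(im[120:340,150:400],None,fx=2.5,fy=2.5))
go(np.r_[bc,300],RB[0],0)
E
```

```text
t 5.5667 pos [574.316  11.046 232.613] -> [ 587.5 -262.4  300. ] | turn [0.051 0.43  0.226] deg 28.00088423323718 | shift now-frame [  39.488 -263.276  -92.81 ] shift after-turn [  12.814 -273.463  -67.387] j [-0.235  0.079 -0.341  0.779  0.225 -0.517] F [ 0.06   0.369 -1.588] 50.92549965606434
```

View pics/side2.png

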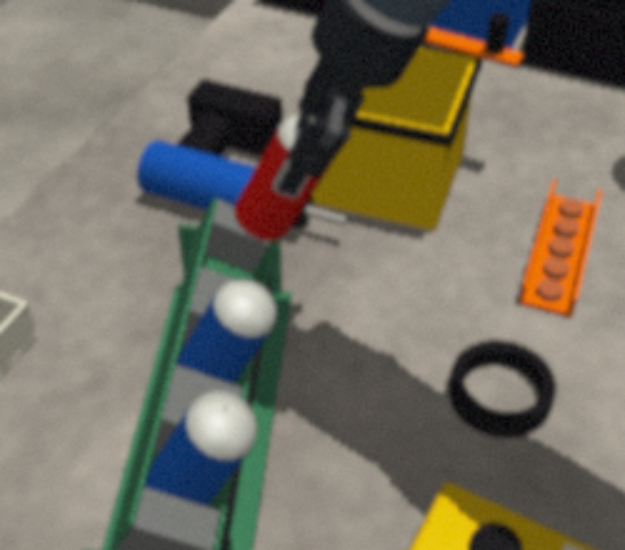

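The red cell is held at (285,185) and is clear of its pocket. The blue cells haven't moved. Next I raise it, bring it upright and move it over the bin.

>>> arm_command --moves '[0, 0, -15, 0, 0, 0, 0, 0, -25, 0, 0, 0, 0, 0, -25, 0, 0, 0, 0, 0, -15, 0, 0, 0]'

```text
clock: 5.9
ee_pos: [542.5, 0.3, 304.9]
orientation: [-0.158, 0.964, 0.036, 0.211]
ft_force: [0.9, -0.8, -1.7]
opening: 50.7
```

>>> arm_command --moves '[0, 0, 0, 0.006, 0.054, 0.028, 0, 0, 0, 0.006, 0.054, 0.028, 0, 0, 0, 0.006, 0.054, 0.028, 0, 0, 0, 0.006, 0.054, 0.028, 0, 0, 0, 0.006, 0.054, 0.028, 0, 0, 0, 0.006, 0.054, 0.028, 0, 0, 0, 0.006, 0.054, 0.028, 0, 0, 0, 0.006, 0.054, 0.028]'

```text
clock: 6.57
ee_pos: [543.1, 0.6, 302.9]
orientation: [-0.048, 0.999, 0.001, -0.003]
ft_force: [0.1, -0.9, -3.1]
opening: 50.9
```

```bash
python3 - <<'E'
from plan import *
get_image('side'); go(np.r_[bc,290],RB[0],0)
E
```

```text
t 6.6167 pos [543.744   0.545 301.887] -> [ 587.5 -262.4  290. ] | turn [ 0.003 -0.012 -0.   ] deg 0.6821851474702426 | shift now-frame [ -18.866 -265.933   10.939] shift after-turn [ -18.617 -265.91    11.887] j [-0.153  0.247  0.128  1.464 -0.    -0.248] F [-0.638 -0.152 -4.179] 50.539917552524194
```

>>> arm_command --moves '[-2, -20, 0, 0.003, -0.006, 0, -2, -40, 1, 0, 0, 0, -3, -40, 1, 0, 0, 0, -3, -40, 1, 0, 0, 0, -3, -40, 1, 0, 0, 0, -2, -40, 1, 0, 0, 0, -2, -30, 1, 0, 0, 0, -1, -16, 0, 0, 0, 0]'

```text
clock: 7.28
ee_pos: [587.0, -266.4, 295.6]
orientation: [-0.048, 0.999, 0.0, 0.001]
ft_force: [0.6, 0.3, -3.1]
opening: 50.9
```

```bash
python3 - <<'E'
from plan import *
im,d=get_image('top'); cv2.imwrite('pics/top3.png',cv2.resize(im[120:340,280:520],None,fx=2.5,fy=2.5))
im2,d2=get_image('side'); cv2.imwrite('pics/side3.png',cv2.resize(im2[60:260,200:420],None,fx=2.5,fy=2.5))
cv2.imwrite('pics/both3.png',np.hstack([cv2.resize(im[120:340,300:500],(400,440)),cv2.resize(im2[40:260,220:420],(400,440))]))
go(np.r_[bc,5+81],RB[0],0)
s=silhouettes('side','cell_red')
m=cv2.erode(s[0]['pixels'].astype(np.uint8),np.ones((3,3)))>0
hsv=cv2.cvtColor(im2,cv2.COLOR_BGR2HSV); P=cloud('side',d2,m&(hsv[...,1]>150)&((hsv[...,0]<8)|(hsv[...,0]>172)))
print(s[0]['p'],len(P),P.mean(0),'min',P.min(0),'max',P.max(0))
from scipy.optimize import least_squares
def res(p):
    a=np.array([p[2],p[3],1]);a/=np.linalg.norm(a);dd=P-np.r_[p[:2],240];return np.linalg.norm(np.cross(dd,a),axis=1)-26
f=least_squares(res,[587,-262,0,0],loss='soft_l1'); print(f.x,np.median(abs(f.fun)), 'low z',np.sort(P[:,2])[:8])
E
```

```text
t 7.3833 pos [ 586.948 -265.598  295.43 ] -> [ 587.5 -262.4   86. ] | turn [0.001 0.002 0.   ] deg 0.1031622481943455 | shift now-frame [ -0.507   2.981 209.433] shift after-turn [ -0.853   3.131 209.43 ] j [-0.556  0.421  0.37   1.518  0.002 -0.651] F [-0.094 -0.444 -3.697] 50.60161558781062
0.72 418 [ 578.26  -248.478  258.537] min [ 561.51 -264.31  221.32] max [ 606.459 -238.84   309.21 ]
[ 587.507 -268.734   -0.009   -0.006] 0.9148870917865324 low z [221.32  222.377 222.533 222.549 222.825 223.001 223.04  223.63 ]
```

View pics/both3.png

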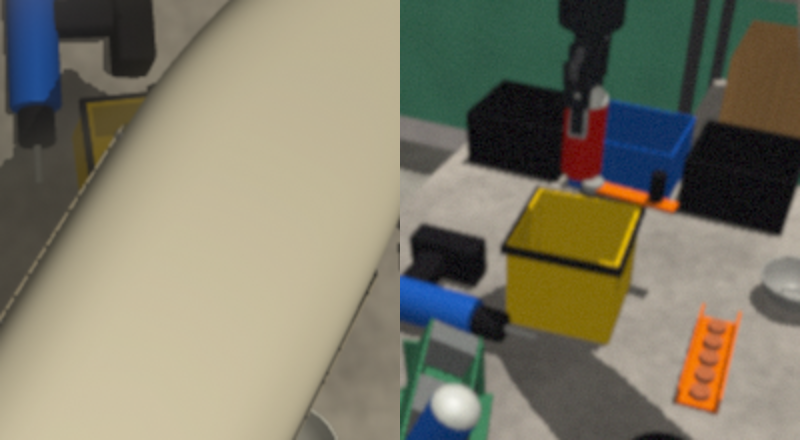

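Side panel: the cell hangs upright at (583,150), clear above the bin mouth, and the retaining arm is still clear. The top view is blocked by the arm. Next I lower the cell.

>>> arm_command --moves '[0, 3, 10, 0, 0, 0, 0, 1, 20, 0, 0, 0, 0, 0, 20, 0, 0, 0, 0, 0, 20, 0, 0, 0, 0, 0, 15, 0, 0, 0, 0, 0, 15, 0, 0, 0, 0, 0, 15, 0, 0, 0, 0, 0, 15, 0, 0, 0]'

```text
clock: 8.1
ee_pos: [586.8, -256.8, 166.9]
orientation: [-0.05, 0.999, 0.0, 0.002]
ft_force: [0.1, 0.2, -2.6]
opening: 50.8
```

>>> arm_command --moves '[0, 0, 15, 0, 0, 0, 0, 0, 15, 0, 0, 0, 0, 0, 14, 0, 0, 0, 0, 0, 10, 0, 0, 0, 0, 0, 8, 0, 0, 0, 0, 0, 4, 0, 0, 0, 0, 0, 2, 0, 0, 0, 0, 0, 0, 0, 0, 0]'

```text
clock: 8.77
ee_pos: [587.0, -258.3, 99.5]
orientation: [-0.049, 0.999, 0.0, 0.001]
ft_force: [0.5, -0.1, -2.7]
opening: 50.8
```

>>> arm_command --moves '[0, 0, 2, 0, 0, 0, 0, 0, 2, 0, 0, 0, 0, 0, 2, 0, 0, 0, 0, 0, 2, 0, 0, 0, 0, 0, 1, 0, 0, 0, 0, 0, 1, 0, 0, 0, 0, 0, 0, 0, 0, 0]'

```text
clock: 9.35
ee_pos: [586.9, -258.4, 89.2]
orientation: [-0.049, 0.999, 0.0, 0.001]
ft_force: [-0.4, -0.0, -2.2]
opening: 51.2
```

>>> arm_command --moves '[0, 0, 1, 0, 0, 0, 0, 0, 1, 0, 0, 0, 0, 0, 0, 0, 0, 0]'

```text
clock: 9.6
ee_pos: [587.1, -258.5, 87.7]
orientation: [-0.049, 0.999, -0.0, 0.001]
ft_force: [-0.1, 0.3, 0.3]
opening: 50.9
```

>>> arm_command --moves '[0, 0, 0.5, 0, 0, 0, 0, 0, 0.5, 0, 0, 0, 0, 0, 0, 0, 0, 0]'

```text
clock: 9.85
ee_pos: [587.3, -258.4, 87.6]
orientation: [-0.049, 0.999, -0.0, 0.002]
ft_force: [-1.7, 1.8, 7.2]
opening: 50.7
```

Contact is at about 10 N on the floor. Next I release.

>>> arm_command --moves '[0, 0, 0, 0, 0, 0, 0, 0, 0, 0, 0, 0, 0, 0, 0, 0, 0, 0, 0, 0, 0, 0, 0, 0, 0, 0, 0, 0, 0, 0, 0, 0, 0, 0, 0, 0]' --claw -0.6

```text
clock: 10.35
ee_pos: [587.8, -261.1, 87.4]
orientation: [-0.048, 0.999, -0.002, 0.002]
ft_force: [1.1, -12.0, 2.9]
opening: 68.4
```

```bash
python3 - <<'E'
from plan import *
im2,d2=get_image('side'); cv2.imwrite('pics/side4.png',cv2.resize(im2[90:240,240:390],(600,600)))
s=state();print(s['opening'],s['ft_force'],s['ee_pos'])
E
```

```text
68.2082715171251 [  1.155 -11.223   1.389] [ 587.798 -261.086   87.36 ]
```

View pics/side4.png

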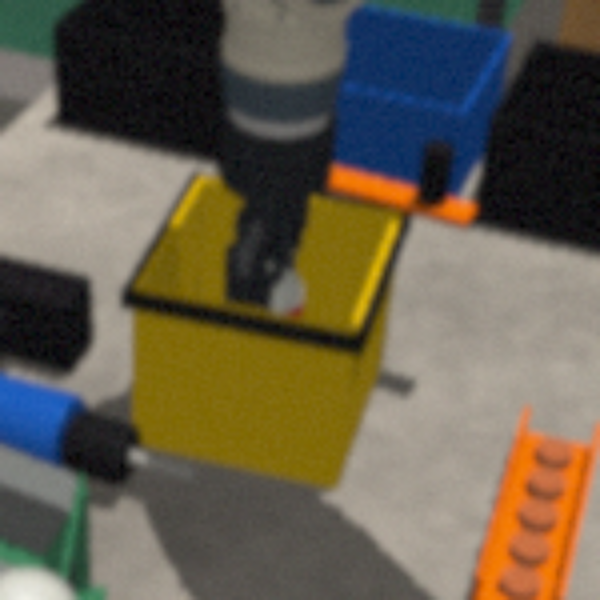

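>>> arm_command --moves '[0, -2, 0, 0, 0, 0, 0, -1, 0, 0, 0, 0, 0, 0, 0, 0, 0, 0]'

```text
clock: 10.65
ee_pos: [587.1, -261.4, 86.3]
orientation: [-0.049, 0.999, 0.0, 0.001]
ft_force: [0.8, -0.1, 0.5]
opening: 68.6
```

>>> arm_command --moves '[0, -1, 0, 0, 0, 0, 0, -1, 0, 0, 0, 0, 0, 0, 0, 0, 0, 0]'

```text
clock: 10.9
ee_pos: [587.5, -263.4, 86.3]
orientation: [-0.049, 0.999, 0.0, 0.001]
ft_force: [-0.3, 0.3, -0.0]
opening: 68.1
```

```bash
python3 - <<'E'
from plan import *
im2,d2=get_image('side')
s=state();print(s['opening'],s['ft_force'],s['ee_pos'])
for q in('cell_red','bin'):
    r=silhouettes('side',q)
    for x in r[:1]:
        P=cloud('side',d2,x['pixels']); print(q,x['p'],len(P),P.min(0),P.max(0),P.mean(0))
P=cloud('side',d2,np.ones(d2.shape,bool))
b=P[(abs(P[:,0]-587)<90)&(abs(P[:,1]+262)<90)&(abs(P[:,2]-134)<4)]
print('rim max/min y pct',np.percentile(b,[1,5,50,95,99],axis=0))
m=(abs(P[:,0]-587)<40)&(abs(P[:,1]+240)<45)&(P[:,2]>90)&(P[:,2]<135)
for z in range(90,135,8):
    q=P[m&(abs(P[:,2]-z)<4)]; print(z,len(q),np.percentile(q[:,1],[2,50,98]) if len(q) else '')
E
```

```text
68.13476684141753 [-0.244  1.113 -1.163] [ 587.475 -263.311   86.354]
cell_red 0.57 3971 [ 472.265 -569.676    0.219] [ 722.839 -150.732  198.223] [ 576.492 -245.229   90.287]
bin 0.76 3877 [ 472.727 -572.658    1.54 ] [ 722.839 -153.324  195.068] [ 575.864 -244.394   90.013]
rim max/min y pct [[ 501.625 -348.031  130.324]
 [ 506.24  -342.334  130.835]
 [ 573.285 -218.02   135.704]
 [ 666.248 -181.35   137.43 ]
 [ 672.058 -177.969  137.925]]
90 2 [-195.621 -195.501 -195.38 ]
98 9 [-261.81 -196.62 -195.53]
106 20 [-264.665 -249.295 -238.134]
114 37 [-270.663 -247.684 -195.782]
122 26 [-273.078 -255.108 -218.664]
130 16 [-233.652 -213.595 -202.97 ]
```

>>> arm_command --moves '[0, 0, -2, 0, 0, 0, 0, 0, -4, 0, 0, 0, 0, 0, -6, 0, 0, 0, 0, 0, -8, 0, 0, 0, 0, 0, 0, 0, 0, 0]'

```text
clock: 11.47
ee_pos: [588.2, -263.8, 108.7]
orientation: [-0.049, 0.999, -0.001, 0.002]
ft_force: [0.5, -0.3, 0.1]
opening: 68.2
```

>>> arm_command --moves '[0, 0, -10, 0, 0, 0, 0, 0, -15, 0, 0, 0, 0, 0, -20, 0, 0, 0, 0, 0, -25, 0, 0, 0, 0, 0, -30, 0, 0, 0, 0, 0, -30, 0, 0, 0, 0, 0, -20, 0, 0, 0, 0, 0, -10, 0, 0, 0]'

```text
clock: 12.13
ee_pos: [587.4, -263.6, 270.4]
orientation: [-0.049, 0.999, -0.001, 0.003]
ft_force: [0.1, 0.0, -1.1]
opening: 68.5
```

>>> arm_command --moves '[10, 0, 0, 0, 0, 0, 30, 0, 0, 0, 0, 0, 30, 0, 0, 0, 0, 0, 30, 0, 0, 0, 0, 0, 30, 0, 0, 0, 0, 0, 10, 0, 0, 0, 0, 0]'

```text
clock: 12.63
ee_pos: [444.5, -276.7, 266.1]
orientation: [-0.048, 0.999, 0.0, 0.001]
ft_force: [1.3, -0.5, 0.9]
opening: 68.0
```

```bash
python3 - <<'E'
from plan import *
im,d=get_image('top'); im2,d2=get_image('side')
cv2.imwrite('pics/both5.png',np.hstack([cv2.resize(im[120:340,300:500],(400,440)),cv2.resize(im2[90:240,240:376],(400,440))]))
print(state()['ee_pos'])
P=cloud('top',d,np.ones(d.shape,bool)); q=P[(abs(P[:,0]-587)<62)&(abs(P[:,1]+262)<62)&(P[:,2]>60)&(P[:,2]<128)]
print('top: cell pts',len(q),q.mean(0) if len(q) else '',q[:,2].max() if len(q) else '')
P=cloud('side',d2,np.ones(d2.shape,bool)); q=P[(abs(P[:,0]-587)<55)&(abs(P[:,1]+262)<55)&(P[:,2]>60)&(P[:,2]<128)]
print('side',len(q),q.mean(0),q[:,2].max())
for c in('top','side'):
  for n in('latch_knob','latch_hinge'):
    for r in landmark_of(c,n)[:1]: print(c,n,r['p'],r['xy'])
E
```

```text
[ 446.358 -277.188  266.531]
top: cell pts 556 [ 583.29  -252.119  108.66 ] 125.8390759138291
side 192 [ 583.978 -249.645  115.525] 124.6744652927971
top latch_knob 0.9 [432.8, 237.8]
top latch_hinge 0.68 [426.7, 198.0]
side latch_knob 0.75 [350.0, 131.0]
side latch_hinge 0.93 [315.4, 135.2]
```

View pics/both5.png

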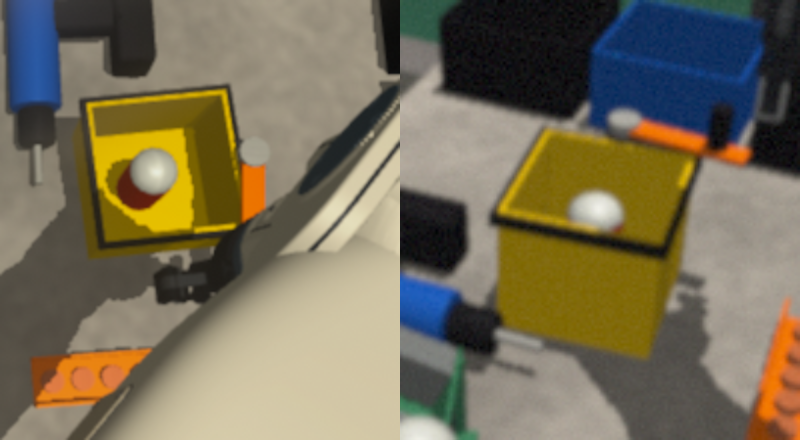

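The cell is standing in the bin: dome at (153,170) in the top panel and (597,212) in the side panel. The knob is still out, at side (720,125). Next I refine the knob position and the cell tilt.

```bash
cat > fit2.py <<'E'
from h import *
from scipy.optimize import least_squares
np.set_printoptions(precision=1,suppress=True)
def knob(c,d):
    P=cloud(c,d,np.ones(d.shape,bool)); k=P[(P[:,2]>160)&(P[:,2]<199)&(abs(P[:,0]-501)<30)&(abs(P[:,1]+342)<30)]
    t=k[k[:,2]>188]; s=k[(k[:,2]<186)]
    f=least_squares(lambda p:np.hypot(s[:,0]-p[0],s[:,1]-p[1])-11,[501,-343],loss='soft_l1')
    print(c,'knob top disc',len(t),t.mean(0),'side fit',len(s),f.x)
if __name__=='__main__':
    knob('top',np.load('top0.npy')); knob('side',np.load('side0.npy'))
    im,d=get_image('top'); P=cloud('top',d,np.ones(d.shape,bool))
    hsv=cv2.cvtColor(im,cv2.COLOR_BGR2HSV)[d>0]
    ok=(abs(P[:,0]-583)<45)&(abs(P[:,1]+255)<45)
    red=P[ok&((hsv[:,0]<8)|(hsv[:,0]>172))&(hsv[:,1]>120)&(P[:,2]>15)]; w=P[ok&(hsv[:,1]<70)&(P[:,2]>98)]
    def res(p):
        a=np.r_[p[2:4],1];a/=np.linalg.norm(a);o=np.r_[p[:2],p[4]]
        x=red-o;r=np.linalg.norm(x-np.outer(x@a,a),axis=1)-26
        x=w-o;h=x@a;e=np.hypot(np.linalg.norm(x-np.outer(h,a),axis=1)/26,((h-98)/18).clip(0))-1
        return np.r_[r,e*18]
    f=least_squares(res,[585,-256,0,0,5],loss='soft_l1');print('cell base xy',f.x[[0,1,4]],'tilt',f.x[2:4]*1000,'mrad',len(red),len(w),np.median(abs(f.fun)))
    s=state();print(s['ee_pos'],s['orientation'],s['joint_positions']*1000)
E
python3 fit2.py
```

```text
top knob top disc 102 [ 502.1 -343.8  192.5] side fit 48 [ 502.8 -345.2]
side knob top disc 39 [ 500.6 -342.2  192.9] side fit 66 [ 502.2 -346.6]
cell base xy [ 589.5 -257.4    6.4] tilt [-3.7  0.1] mrad 181 400 0.5697379730368501
[ 448.7 -277.1  265.7] [-0.  1.  0.  0.] [-713.4  215.5   -5.1 1349.     1.9 -811.9]
```

>>> arm_command --moves '[-11.5, -18, 0, 0, 0, 0, -11.5, -18, 0, 0, 0, 0, -11.5, -18, 0, 0, 0, 0, -12, -18, 0, 0, 0, 0, 0, 0, 10, 0, 0, 0.077, 0, 0, 10, 0, 0, 0.076, 0, 0, 0, 0, 0, 0]'

```text
clock: 13.57
ee_pos: [501.6, -343.9, 243.4]
orientation: [0.029, 1.0, 0.002, -0.0]
ft_force: [0.7, 0.1, -0.2]
opening: 68.6
```

```bash
python3 - <<'E'
from plan import *
get_image('side'); h=np.radians(86.65)
go(np.array([501.8,-344.5,177]),frame(np.array([0,0,-1.]),np.array([np.cos(h),np.sin(h),0])),0)
E
```

```text
t 13.6167 pos [ 501.52  -343.821  244.678] -> [ 501.8 -344.5  177. ] | turn [0.002 0.    0.005] deg 0.32033784036898155 | shift now-frame [-0.301 -0.815 67.677] shift after-turn [-0.32  -0.661 67.678] j [-0.74   0.362  0.15   1.36   0.002 -0.686] F [0.804 0.291 0.903] 68.31274327418637
```

>>> arm_command --moves '[0, -0.5, 15, 0, 0, 0, 0, 0, 15, 0, 0, 0, 0, 0, 15, 0, 0, 0, 0, 0, 12, 0, 0, 0, 0, 0, 8, 0, 0, 0, 0, 0, 2, 0, 0, 0, 0, 0, 0, 0, 0, 0]'

```text
clock: 14.2
ee_pos: [501.4, -344.5, 179.3]
orientation: [0.027, 1.0, 0.0, 0.001]
ft_force: [0.4, 0.3, 0.1]
opening: 68.3
```

```bash
python3 - <<'E'
from plan import *
im,d=get_image('side'); cv2.imwrite('pics/side6.png',cv2.resize(im[60:210,270:420],(600,600)))
s=state();print(s['ee_pos'],s['ft_force'])
E
```

```text
[ 501.51  -344.738  179.837] [ 0.131 -0.014  0.063]
```

View pics/side6.png

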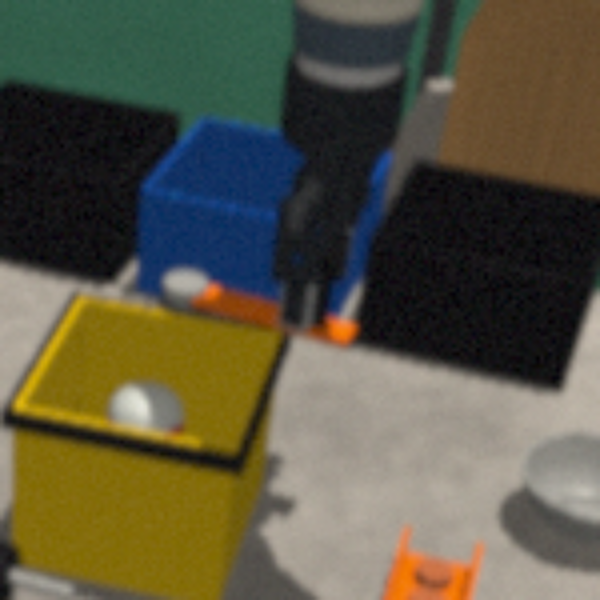

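The jaws straddle the knob at (305,290), and the cell still stands at (147,408). Next I grip the knob lightly.

>>> arm_command --moves '[0, 0, 0, 0, 0, 0, 0, 0, 0, 0, 0, 0, 0, 0, 0, 0, 0, 0, 0, 0, 0, 0, 0, 0, 0, 0, 0, 0, 0, 0, 0, 0, 0, 0, 0, 0, 0, 0, 0, 0, 0, 0, 0, 0, 0, 0, 0, 0]' --claw 1 --force 30

```text
clock: 14.92
ee_pos: [501.3, -344.8, 179.7]
orientation: [0.028, 1.0, -0.0, 0.002]
ft_force: [-0.7, -0.4, 6.1]
opening: 21.0
```

>>> arm_command --moves '[0, 0, -1, 0, 0, 0, -0.1, 3.3, 0, 0, 0, 0.035, -0.23, 6.63, 0, 0, 0, 0.07, -0.23, 6.63, 0, 0, 0, 0.07, -0.23, 6.63, 0, 0, 0, 0.07]'

```text
clock: 15.33
ee_pos: [505.9, -322.0, 179.9]
orientation: [0.151, 0.988, 0.0, 0.002]
ft_force: [4.9, -3.0, -2.8]
opening: 21.3
```

>>> arm_command --moves '[-0.23, 6.63, 0, 0, 0, 0.07, -0.23, 6.63, 0, 0, 0, 0.07, -0.23, 6.63, 0, 0, 0, 0.07, -0.23, 6.63, 0, 0, 0, 0.07, -0.23, 6.63, 0, 0, 0, 0.07, -0.23, 6.63, 0, 0, 0, 0.07]'

```text
clock: 15.83
ee_pos: [525.8, -288.3, 179.9]
orientation: [0.354, 0.935, -0.0, 0.002]
ft_force: [6.3, -7.2, -6.6]
opening: 21.0
```

```bash
python3 - <<'E'
from plan import *
h=np.array([595.9,-350]); s=state(); v=s['ee_pos'][:2]-h; print(v,np.linalg.norm(v),'latch',np.arctan2(v[1],v[0])-np.pi/2-by,s['ft_force'])
E
```

```text
[-70.13   61.682] 93.39617744744248 latch 0.7543993348358657 [ 6.341 -7.212 -6.638]
```

>>> arm_command --moves '[-0.8, 6.63, 0, 0, 0, 0.07, -0.5, 6.63, 0, 0, 0, 0.07, -0.23, 6.63, 0, 0, 0, 0.07, -0.23, 6.63, 0, 0, 0, 0.07, -0.23, 6.63, 0, 0, 0, 0.07, -0.23, 6.63, 0, 0, 0, 0.07, -0.23, 6.63, 0, 0, 0, 0.07, -0.23, 6.63, 0, 0, 0, 0.07]'

```text
clock: 16.5
ee_pos: [570.0, -261.3, 179.9]
orientation: [0.599, 0.801, -0.0, 0.002]
ft_force: [2.4, -11.5, -4.8]
opening: 21.4
```

>>> arm_command --moves '[-0.23, 6.63, 0, 0, 0, 0.07, -0.1, 4, 0, 0, 0, 0.04, 0, 2, 0, 0, 0, 0.02, 0, 0, 0, 0, 0, 0]'

```text
clock: 16.83
ee_pos: [582.1, -258.8, 179.9]
orientation: [0.649, 0.761, -0.0, 0.002]
ft_force: [2.1, -10.7, -4.4]
opening: 21.3
```

```bash
python3 - <<'E'
from plan import *
h=np.array([595.9,-350]); s=state(); v=s['ee_pos'][:2]-h; print(v,np.linalg.norm(v),'latch',np.arctan2(v[1],v[0])-np.pi/2-by,s['ft_force'],s['joint_positions'])
E
```

```text
[-13.781  91.157] 92.19315883671528 latch 0.055042649598977283 [  2.133 -10.741  -4.401] [-0.549  0.432  0.094  1.23  -0.002  0.863]
```

>>> arm_command --moves '[-0.5, 3, 0, 0, 0, 0.03, -0.5, 3, 0, 0, 0, 0.03, 0, 2, 0, 0, 0, 0.01, 0, 0, 0, 0, 0, 0]'

```text
clock: 17.17
ee_pos: [586.2, -258.6, 179.7]
orientation: [0.675, 0.737, -0.003, -0.001]
ft_force: [-20.7, -9.8, 3.8]
opening: 21.0
```

At the stop (−21 N). Next I ease off and release.

>>> arm_command --moves '[0, -2, 0, 0, 0, 0, 0.5, -1, 0, 0, 0, 0, 0, 0, 0, 0, 0, 0]'

```text
clock: 17.42
ee_pos: [585.8, -258.6, 179.8]
orientation: [0.675, 0.738, -0.001, 0.001]
ft_force: [-2.6, -10.9, -1.6]
opening: 21.3
```

>>> arm_command --moves '[0, 0, 0, 0, 0, 0, 0, 0, 0, 0, 0, 0, 0, 0, 0, 0, 0, 0, 0, 0, 0, 0, 0, 0, 0, 0, 0, 0, 0, 0, 0, 0, 0, 0, 0, 0]' --claw -0.3

```text
clock: 17.92
ee_pos: [586.7, -256.4, 180.5]
orientation: [0.674, 0.738, 0.001, 0.001]
ft_force: [-0.0, -0.9, -0.2]
opening: 55.7
```

>>> arm_command --moves '[0, 0, -5, 0, 0, 0, 0, 0, -10, 0, 0, 0, 0, 0, -20, 0, 0, 0, 0, 0, -20, 0, 0, 0, 0, 0, -25, 0, 0, 0, 0, 0, -25, 0, 0, 0, 0, 0, -10, 0, 0, 0]'

```text
clock: 18.5
ee_pos: [586.8, -256.7, 300.3]
orientation: [0.674, 0.738, 0.001, 0.003]
ft_force: [0.6, -0.1, -0.0]
opening: 55.6
```

```bash
python3 - <<'E'
from plan import *
s=state(); q=R.from_quat(s['orientation']); print(s['ee_pos'],s['ft_force'],s['opening'],'tool x',q.apply([1,0,0]),'y',q.apply([0,1,0]))
E
```

```text
[ 586.756 -256.741  300.253] [ 0.625 -0.117 -0.01 ] 55.59059450183663 tool x [-0.091  0.996 -0.003] y [0.996 0.091 0.007]
```

Next I back off to clear the view (tool +x is world +y, tool −y is world −x), then check.

>>> arm_command --moves '[20, -10, 0, 0, 0, 0, 35, -15, 0, 0, 0, 0, 35, -15, 0, 0, 0, 0, 35, -15, 0, 0, 0, 0, 35, -15, 0, 0, 0, 0, 35, -15, 0, 0, 0, 0, 35, -15, 0, 0, 0, 0, 20, -10, 0, 0, 0, 0]'

```text
clock: 19.17
ee_pos: [452.2, -15.0, 296.7]
orientation: [0.674, 0.739, 0.002, 0.001]
ft_force: [0.3, 0.3, 0.9]
opening: 55.6
```

```bash
python3 - <<'E'
from plan import *
im,d=get_image('top'); im2,d2=get_image('side')
cv2.imwrite('pics/both7.png',np.hstack([cv2.resize(im[100:340,140:500],(480,320)),cv2.resize(im2[90:240,240:376],(300,320))]))
hsv=cv2.cvtColor(im,cv2.COLOR_BGR2HSV); wm=np.zeros(d.shape+(3,)); wm[d>0]=cloud('top',d,d>0)
A=wm[(hsv[...,1]>150)&(hsv[...,0]<15)&(abs(wm[...,2]-150)<6)&(abs(wm[...,0]-587)<70)&(wm[...,1]<-200)&(wm[...,1]>-350)]
v=np.linalg.svd(A[:,:2]-A[:,:2].mean(0),full_matrices=False)[2][0]; v*=np.sign(v[1]); print('arm pts',len(A),'latch',np.arctan2(v[1],v[0])-np.pi/2-by)
for c,D in(('top',d),('side',d2)):
    P=cloud(c,D,D>0); k=P[(P[:,2]>186)&(P[:,2]<199)&(abs(P[:,0]-587)<60)&(abs(P[:,1]+258)<40)]; print(c,'knob',k.mean(0),len(k))
E
python3 fit2.py 2>&1 | tail -2
```

```text
arm pts 451 latch 0.01212832066210942
top knob [ 587.226 -256.323  192.262] 100
side knob [ 577.684 -260.746  191.616] 4
cell base xy [ 589.  -257.6    7.1] tilt [10.1  5.7] mrad 175 167 0.5036897221452169
[453.6 -16.3 296.9] [0.7 0.7 0.  0. ] [-221.6   80.   -91.4 1394.5    0.7 1256.1]
```

View pics/both7.png

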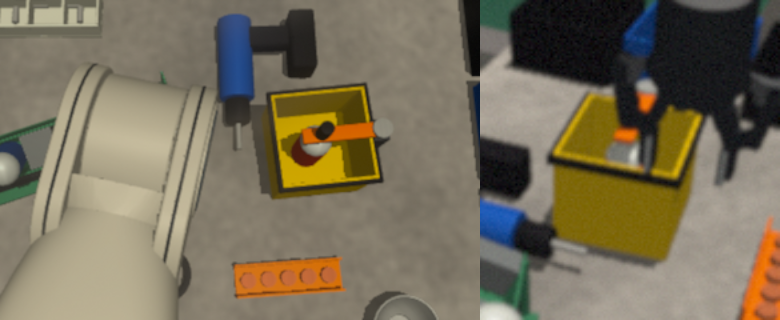

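The retaining arm lies over the middle of the mouth (top panel, knob at (325,130)), and the cell stands upright under it. The robot is clear, so I'm handing in.

```bash
python3 -c "
from station import *
print(close_job())"
```

```text
the job is handed in; nothing more can be done
None
```

The red cell is standing upright in the quarantine bin and the retaining arm is swung in to its stop. I handed the job in at about 19 s; no verdict is reported.

**How it went:**
- **Cell:** I drew it out along its sloped axis, brought it upright and lowered it until it touched the bin floor at about 10 N. Then I released it and backed out.
- **Retaining arm:** I gripped the knob, swung the arm round to its stop (about 21 N), eased off and let go.

**Last checks:**
- **Cell position:** the fit puts its base at about (589, −258, 7) mm in world coordinates, roughly 5 mm from the bin's centre. Its tilt is about 0.01 rad.
- **Latch angle:** about 0.01 rad from the stop in the top image.
- **Robot:** clear of everything, with wrist force near zero.
- **Other items:** the driver and busbar cover look unmoved in the last picture. The tape roll and most of the rack were hidden by the arm there, so I did not recheck them at the end; the blue cells were still in place after the red cell came out.

**One irregularity:** when I opened the jaws in the bin, the wrist read about 12 N sideways, as if the gripper touched something on its +y side. I shifted 3 mm to relieve it, and the cell was still upright afterwards. I did not find out what it touched.

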